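Nip a book in the bench press

TASK

A freshly bound book sticks out of the mouth of the small bench press. Slide it straight in along the bed until it is fully home, flat against the back stop, then wind the handwheel clockwise by its knob until the screw comes up firm, taking about 13 N on the knob to keep it turning, no tighter, and let go so that the press stays set. Do not disturb the jar, the cup or the paper block nearby.

Things in the scene. Friction and masses are not known exactly. Their poses are not given: they have to be found in the camera images.
- press: Cast bench nipping press, fixed. Origin on the table under the screw axis; -x is the open mouth, +x the back, z up. Bed x -190 to +100, y -100 to +100 mm, top 22 mm above the table. Two 22 mm columns at x 0, y +90 and -90 mm carry a head beam (45 mm deep in x, 215 mm wide in y, top at 166 mm).
- stop_face (a point): Middle of the front face of the wooden back stop, at bed height, press x = +55 mm. The stop is 130 mm wide (y) and 15 mm high; the book's back edge must lie flat against this face.
- book: Blue cloth hardback lying on the bed, 175 mm long (x, pointing into the press), 120 wide (y), 26 to 31 thick, 0.4 kg; origin at the centre of its underside. Starts 30 to 55 mm short of the stop, up to 8 mm off the middle, askew up to 0.07 rad. Home: origin at press x = -32.5 mm, within 25 mm of the middle. Can be pushed by its front edge all the way: home, it sticks out 55 mm before the platen.
- platen: Flat iron plate 130 x 150 x 12 mm (press x, y, z) under the screw; origin at the centre of its underside. At the start 6 to 13 mm clear above the book. A stiff spring between screw and platen is squeezed once it bears on the book.
- wheel_hub (a point): Top centre of the handwheel's hub, on the vertical screw axis, 200 mm above the table. Rim 143 mm across outside, rod 13 mm thick, its top 195 mm above the table. Clockwise from above lowers the platen 4 mm per rad (25 mm a turn); 1.6 to 3.3 rad to reach the book, then only a little more to be firm. The wheel stays where it is left.
- knob_grip (a point): Grip point on the upright wooden spinner knob on the rim, 65 mm from the wheel's axis. Knob 23 mm thick, 47 high, spins freely on its pin, top 245 mm above the table; the point is on its axis 17 mm below its top. While turning slowly it takes about 9 N along the circle with the platen free, rising steadily once it bears on the book; firm is about 13 N; above 17 is too tight.
- paste_jar: Jar with metal lid, 72 mm across, 85 mm high, origin under its centre. Leave alone.
- tool_cup: White ceramic cup, 80 mm across, 100 mm high, origin under its centre. Leave alone.
- note_block: Paper block 90 x 90 x 40 mm, origin under its centre. Leave alone.
- wheel (a joint): Turning angle of the handwheel in rad; grows clockwise seen from above, as the platen comes down (4 mm per rad).
Things that resemble listed ones, but are neither listed nor needed, are in the scene too. Several things have the shape of the book; the one meant has the colours described above.

How it is judged:
By the outcome, as a careful person would: the job done as asked, in the order asked, and still so for the second after the job is handed in, with the robot touching nothing.
It also fails if it takes over 72 s, if anything falls off the work surface, if the arm or the gripper's body presses on something with over 40 N, if the wrist force passes 120 N, or if a joint passes its speed limit or range.

ROBOT

A 6-joint arm with a two-finger parallel gripper is mounted at the origin on the work surface. World frame = base frame: x ahead of the robot, y to its left, z up, the work surface at z = 0. Lengths are in m, angles in rad, forces in N, time in s.
With the tool pointing down it reaches from about 0.25 to 0.775 m from the base axis. Payload 4 kg.
Tool frame: the origin (TCP) lies at the very end of the fingers, on their centre line; the grasp point (between the pads) lies 19 mm behind it (tcp_to_grasp is the distance from the TCP to the grasp point, in m); z points along the fingers, y is the line along which they close (so a half turn about z gives the same grasp; the last joint's range is limited). The gripper opens to 94 mm and grips with 3 to 60 N. Pads are 16 mm wide; open, the fingers measure 119 mm over their backs; the gripper's body (75 mm by 177 mm) begins 78 mm behind the grasp point.
Start: joints at [-1.229, 0.087, 1.371, -0, 1.684, -0.103], TCP at [0.237, -0.497, 0.206] pointing down, gripper open.
Joint ranges: [-3.1, 3.1], [-0.76, 2.03], [0.27, 2.55], [-1.08, 4.22], [0.17, 2.65], [-2.57, 2.57]. Speed limits (rad/s): [2.79, 2.79, 3.14, 3.14, 3.14, 3.14].

INTERFACE

Orientations are given as [roll, pitch, yaw] about the fixed x, y, z axes, in that order (R = Rz(yaw) Ry(pitch) Rx(roll)).
In Python, from bench import * gives the robot as it stands.
- The arm moves only by the tool creep_tool, called after "Request:" as a command line: name --argument value ..., lists and objects as JSON in quotes. Schema: {"type":"object","properties":{"increments":{"type":"object","properties":{"moves":{"type":"array","items":{"type":"array","items":{"type":"number"},"minItems":5,"maxItems":5},"minItems":1,"maxItems":20}},"additionalProperties":false,"required":["moves"]},"only":{"type":"string"},"quiet":{"type":"boolean"},"lines":{"type":"string"}},"required":["increments"],"additionalProperties":false}. increments is an object whose key "moves" holds a list of rows, 1 to 20 of them, each of 5 numbers: the finger opening in m, then dx, dy, dz in shares of 0.3 m (1.0 is 0.3 m), then a turn about the tool's z in normalised numbers (1 is pi rad); each row shifts and turns the commanded pose from where the row before left it, along the tool's axes as they then stand; what a row does not reach is not made up. A row lasts 1/12 s, in which the tool goes at most 0.0417 m and 0.125 rad, less where a joint would pass 70% of its speed; a pose out of reach is approached as far as the arm can. The fingers move at their own pace and stop on an object; the grip force is fixed at half the most. Time passes only in rows, so rows that do not move let the fingers close. The tool returns the time, the measured TCP pose, the force, the opening and the grip force at its end. only (a regular expression) keeps the lines of the reply that match it, lines (a string "A,B") keeps lines A to B, and quiet returns only ok. Shift and turn numbers lie between -1 and 1, and a call with a number outside is refused. Input that does not fit is refused with a message, and nothing moves.
- get_obs(): the state, without advancing time (a new reading comes with each control period).
- snapshot(name): name is "scene" or "side" or "wrist"; returns a dict with "color" (420x560x3 uint8, blue, green, red), "fx", "fy", "cx", "cy" (pixels), "extrinsics" (4x4, takes a point from world to camera coordinates). Camera axes: x right, y down, z forward; pixel columns grow to the right and rows downward; lengths in m; the calibration is good to about 2 mm. A picture is of the moment at which its call begins. There is no depth.
- close_job(): hands the job in; it is judged then, once.
The state is a dict: "time": time; "joint_positions": joint angles; "qvel": joint speeds; "joint_torque": joint torques, N m; "tool_pos": TCP position; "ee_rot": TCP orientation; "wrist_force": force on the tool from outside, world axes, zero at the start; "wrist_torque": the same for the moment, N m; "width": finger opening in m; "finger_force": force on a finger pad.
Only numpy, scipy, OpenCV 4.12 (cv2) and the standard library are available. Lean on these libraries where they do the work, as an engineer would, in place of code of your own. Each camera call takes 0.05 s, during which the arm holds its last target. There are 200 camera calls.

## Working session

There is one attempt and no reset: what is moved stays moved. The work goes in short steps, Python scripts to look and compute and a tool call to move; the robot and the scene stay as the last step left them, time stands still between calls to the robot, and variables do not carry over. Pictures are saved under pics/ and viewed, at most 10 in all, crops included, and the job is handed in when it is done.

```bash
mkdir -p pics; ls; python3 - <<'E'
from bench import *
import cv2,numpy as np
for n in ["scene","side"]:
    s=snapshot(n); cv2.imwrite(f"pics/{n}0.png",s["color"]); print(n,s["fx"],s["fy"],s["cx"],s["cy"]); print(np.array(s["extrinsics"]).round(4).tolist())
    np.savez(f"{n}0.npz",**s)
o=get_obs(); print(o)
E
```

```text
pics
scene 384.1589756736323 384.1589756736323 282.90146497646083 214.21333227949887
[[0.3423, 0.9395, 0.0108, -0.2587], [0.7142, -0.2527, -0.6528, -0.2603], [-0.6106, 0.2312, -0.7575, 1.463], [0.0, 0.0, 0.0, 1.0]]
side 541.0276874925446 541.0276874925446 281.20325985265214 215.66891066346568
[[0.729, -0.6842, -0.0225, -0.3402], [-0.3736, -0.3702, -0.8505, 0.3732], [0.5735, 0.6284, -0.5255, 1.3227], [0.0, 0.0, 0.0, 1.0]]
{'time': 0.1, 'joint_positions': array([-1.22910372e+00,  8.78990268e-02,  1.37210373e+00, -2.40120730e-05,
        1.68357647e+00, -1.03122101e-01]), 'qvel': array([-0.00059684, -0.00152286, -0.00588431,  0.00020095, -0.00054516,
       -0.0009145 ]), 'joint_torque': array([ 2.60728571e-03, -3.41251624e+01, -3.03302014e+01,  7.20594800e-02,
        3.04149545e-02, -1.02259669e-04]), 'tool_pos': array([ 0.23647231, -0.49602717,  0.2044111 ]), 'ee_rot': array([-3.13961417e+00, -1.80759347e-04,  4.44811848e-01]), 'wrist_force': array([-0.56897824, -0.04418959, -0.21941442]), 'wrist_torque': array([ 0.02584498,  0.00173887, -0.02152783]), 'finger_force': 0.0, 'width': 0.09398549601223827}
```

View pics/scene0.png

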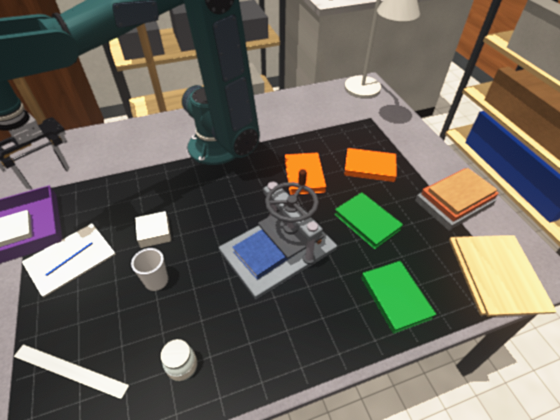

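View pics/side0.png

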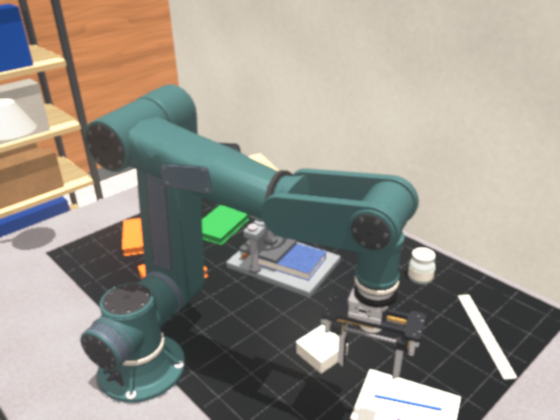

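The scene view shows the press around (280,245), with the blue book at (257,253), the knob at (302,178), the cup at (150,268), the jar at (178,358) and the block at (152,228). I'll zoom in on the press.

```bash
python3 - <<'E'
import cv2
i=cv2.imread("pics/scene0.png")[165:300,210:350]
i=cv2.resize(i,None,fx=4.4,fy=4.4,interpolation=cv2.INTER_CUBIC)
for k in range(0,140,20): cv2.putText(i,str(210+k),(int(k*4.4),10),0,.35,(0,255,255),1); cv2.line(i,(int(k*4.4),12),(int(k*4.4),18),(0,255,255),1)
for k in range(0,135,20): cv2.putText(i,str(165+k),(0,int(k*4.4)+4),0,.35,(0,255,255),1)
cv2.imwrite("pics/crop0.png",i)
E
```

```text
(no output)
```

View pics/crop0.png

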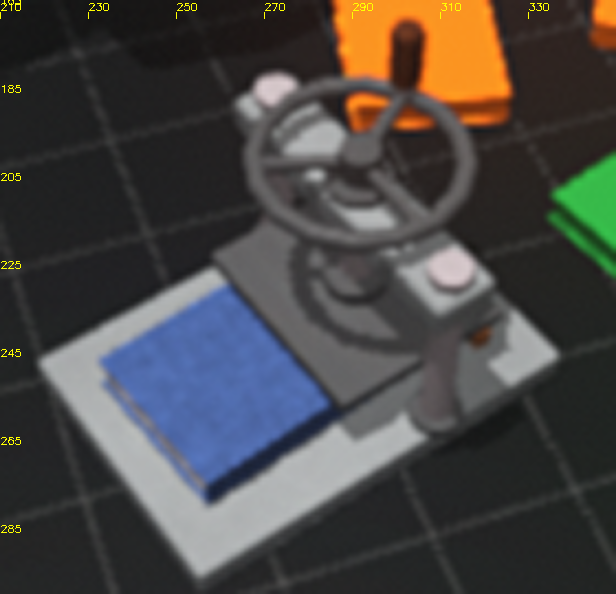

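```bash
cat > h.py <<'E'
import numpy as np
def proj(s,P):
    E=np.array(s["extrinsics"]);c=E[:3,:3]@np.asarray(P).T+E[:3,3:];return np.c_[s["fx"]*c[0]/c[2]+s["cx"],s["fy"]*c[1]/c[2]+s["cy"]]
def ray(s,u,v,z):
    E=np.array(s["extrinsics"]);R=E[:3,:3];o=-R.T@E[:3,3]
    d=R.T@[(u-s["cx"])/s["fx"],(v-s["cy"])/s["fy"],1];return o+d*(z-o[2])/d[2]
def l2w(p,L):
    L=np.atleast_2d(L);c,s=np.cos(p[2]),np.sin(p[2]);return np.c_[p[0]+c*L[:,0]-s*L[:,1],p[1]+s*L[:,0]+c*L[:,1],L[:,2]]
def w2l(p,W):
    c,s=np.cos(p[2]),np.sin(p[2]);d=np.asarray(W)[:2]-p[:2];return np.array([c*d[0]+s*d[1],-s*d[0]+c*d[1]])
E
python3 - <<'E'
from h import *
from scipy.optimize import least_squares
s=dict(np.load("scene0.npz"))
L=np.array([[-190,100,22],[-190,-100,22],[100,-100,22],[0,0,200]])/1000
uv=np.array([[218.6,247.3],[255.6,295.2],[336.8,245],[292,198.2]])
f=lambda p:(proj(s,l2w(p,L))-uv).ravel()
w=ray(s,292,198.2,.2);r=least_squares(f,[w[0],w[1],1]);p=r.x
print("hub ray",w,"press",p,"res",r.fun.reshape(-1,2).round(2).tolist()); np.save("press.npy",p)
k=ray(s,302.7,171.1,.245);print("knob",k,w2l(p,k),np.hypot(*w2l(p,k)))
for n,u,v,z in [("bookL",232.7,247.3,.05),("bookR",257,276.4,.05),("bookLbot",234,252.5,.022),("bookRbot",257.3,279.5,.022)]:
    q=ray(s,u,v,z);print(n,q,w2l(p,q))
for n,u,v,z in [("cup",150,255,.1),("jar",177,350,.085),("block",152,222,.04)]: print(n,ray(s,u,v,z), w2l(p,ray(s,u,v,z)))
E
```

```text
hub ray [0.52586661 0.10697913 0.2       ] press [0.52465358 0.10712539 1.85181892] res [[-0.57, -0.71], [0.04, 0.92], [0.66, -0.23], [-0.11, -0.33]]
knob [0.48238335 0.15256605 0.245     ] [0.05538129 0.02800964] 0.0620614765710891
bookL [ 0.51854369 -0.06627037  0.05      ] [-0.16489934  0.05395949]
bookR [ 0.63332148 -0.03006438  0.05      ] [-0.1619459  -0.06635714]
bookLbot [ 0.51737276 -0.0646064   0.022     ] [-0.16297589  0.05462301]
bookRbot [ 0.6262428  -0.02814764  0.022     ] [-0.15814116 -0.06008773]
cup [ 0.5061981  -0.28319685  0.1       ] [-0.3698924   0.12598281]
jar [ 0.77684445 -0.26216232  0.085     ] [-0.4247436  -0.13988039]
block [ 0.33833753 -0.27045052  0.04      ] [-0.31109192  0.28372355]
```

Units first: shifts go in shares of 0.3 m and turns go in shares of pi rad. So -0.1173 rad / 3.1416 = -0.0373.

Request:
creep_tool --increments '{"moves": [[0.07,0,0,0,-0.0373],[0.07,0,0,0,-0.0373],[0.07,0,0,0,-0.0373],[0.07,0,0,0,-0.0373],[0.07,0,0,0,-0.0373],[0.07,0,0,0,-0.0373],[0.07,0,0,0,-0.0373],[0.07,0,0,0,-0.0373],[0.07,0,0,0,-0.0373],[0.07,0,0,0,-0.0373],[0.07,0,0,0,-0.0373],[0.07,0,0,0,-0.0373],[0.07,0,0,0,0]]}'

```text
time: 1.18
tool_pos: [0.2365, -0.4962, 0.2048]
ee_rot: [-3.142, -0.001, 1.854]
wrist_force: [0.5, 0.1, -0.8]
width: 0.0699
finger_force: 0.0
```

```bash
cat > go.py <<'E'
# python3 go.py px py z : tool-axis distance from the present pose to a press-frame point
import sys;from h import *;from bench import *
from scipy.spatial.transform import Rotation as Ro
p=np.load("press.npy");o=get_obs();R=Ro.from_euler("xyz",o["ee_rot"])
t=l2w(p,[float(a) for a in sys.argv[1:4]])[0]
print("target",t.round(4),"tool d",R.inv().apply(t-o["tool_pos"]).round(4),"press now",w2l(p,o["tool_pos"]).round(4),"z",o["tool_pos"][2].round(4),"yawerr",(o["ee_rot"][2]-p[2]).round(4),"F",o["wrist_force"].round(1),"t",round(o["time"],1))
E
python3 go.py -0.205 -0.005 0.2
```

```text
target [ 0.5863 -0.0884  0.2   ] tool d [0.2937 0.4499 0.0051] press now [-0.4998  0.4442] z 0.2048 yawerr 0.0024 F [ 0.5  0.1 -0.8] t 1.2
```

Scaled: 0.025 m / 0.3 = 0.0833, 0.0163 m / 0.3 = 0.0543.

Request:
creep_tool --increments '{"moves": [[0.07,0.0543,0.0833,0,0],[0.07,0.0543,0.0833,0,0],[0.07,0.0543,0.0833,0,0],[0.07,0.0543,0.0833,0,0],[0.07,0.0543,0.0833,0,0],[0.07,0.0543,0.0833,0,0],[0.07,0.0543,0.0833,0,0],[0.07,0.0543,0.0833,0,0],[0.07,0.0543,0.0833,0,0],[0.07,0.0543,0.0833,0,0],[0.07,0.0543,0.0833,0,0],[0.07,0.0543,0.0833,0,0],[0.07,0.0543,0.0833,0,0],[0.07,0.0543,0.0833,0,0],[0.07,0.0543,0.0833,0,0],[0.07,0.0543,0.0833,0,0],[0.07,0.0543,0.0833,0,0],[0.07,0.0543,0.0833,0,0],[0.07,0,0,0,0],[0.07,0,0,0,0]]}'

```text
time: 2.85
tool_pos: [0.5876, -0.0884, 0.2045]
ee_rot: [-3.14, -0.001, 1.853]
wrist_force: [-0.2, -0.7, 0.0]
width: 0.0703
finger_force: 0.0
```

```bash
python3 go.py -0.205 -0.005 0.032
python3 - <<'E'
from bench import *
import cv2,numpy as np
s=snapshot("wrist");cv2.imwrite("pics/w1.png",s["color"]);np.savez("w1.npz",**s)
E
```

```text
target [ 0.5863 -0.0884  0.032 ] tool d [ 0.0003 -0.001   0.1725] press now [-0.2053 -0.0063] z 0.2045 yawerr 0.0009 F [-0.2 -0.7  0. ] t 2.9
```

View pics/w1.png

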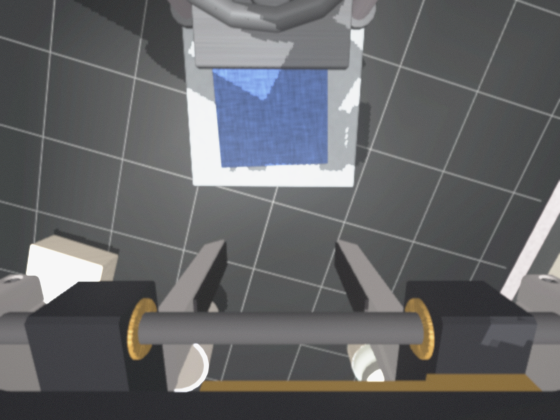

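The wrist view shows the bed's front edge level at row 187 (columns 193–354). The book's front edge is at about row 165 (columns 221–328), slightly askew. I'll convert these to press coordinates.

```bash
python3 - <<'E'
from h import *
s=dict(np.load("w1.npz"));p=np.load("press.npy")
for n,u,v,z in [("bedL",193,187,.022),("bedR",354,187,.022),("bookL",221,167,.05),("bookR",328,163,.05),("bookLb",213,68,.05),("platL",195,66,.073),("platR",351,66,.073)]:
    print(n,w2l(p,ray(s,u,v,z)).round(4))
E
```

```text
bedL [-0.1915  0.1024]
bedR [-0.1913 -0.0966]
bookL [-0.1642  0.0609]
bookR [-0.1597 -0.0588]
bookLb [-0.0626  0.0641]
platL [-0.0656  0.0764]
platR [-0.0656 -0.0735]
```

Scaled: 0.0215 m / 0.3 = 0.0717, -0.001 m / 0.3 = -0.0033.

Request:
creep_tool --increments '{"moves": [[0.07,0,-0.0033,0.0717,0],[0.07,0,-0.0033,0.0717,0],[0.07,0,-0.0033,0.0717,0],[0.07,0,-0.0033,0.0717,0],[0.07,0,-0.0033,0.0717,0],[0.07,0,-0.0033,0.0717,0],[0.07,0,-0.0033,0.0717,0],[0.07,0,0,0.0717,0],[0.07,0,0,0,0],[0.07,0,0,0,0]]}'

```text
time: 3.73
tool_pos: [0.579, -0.0924, 0.0325]
ee_rot: [-3.139, -0.001, 1.85]
wrist_force: [0.9, -0.4, 0.1]
width: 0.0701
finger_force: 0.0
```

```bash
python3 go.py -0.128 0 0.032
```

```text
target [ 0.5602 -0.0159  0.032 ] tool d [0.0788 0.003  0.0006] press now [-0.2068  0.0032] z 0.0325 yawerr -0.002 F [ 0.9 -0.4  0.1] t 3.7
```

Scaled: 0.006 m / 0.3 = 0.02, 0.003 m / 0.3 = 0.01.

Request:
creep_tool --increments '{"moves": [[0.07,0.02,0,0,0],[0.07,0.02,0,0,0],[0.07,0.02,0,0,0],[0.07,0.02,0,0,0],[0.07,0.02,0,0,0],[0.07,0.02,0,0,0],[0.07,0.02,0,0,0],[0.07,0.02,0,0,0],[0.07,0.02,0,0,0],[0.07,0.02,0,0,0],[0.07,0.02,0,0,0],[0.07,0.01,0,0,0],[0.07,0,0,0,0]]}'

```text
time: 4.82
tool_pos: [0.5619, -0.0245, 0.034]
ee_rot: [3.14, 0.0, 1.853]
wrist_force: [2.4, -2.2, 2.6]
width: 0.0705
finger_force: 1.5
```

```bash
python3 go.py -0.128 0 0.032
```

```text
target [ 0.5602 -0.0159  0.032 ] tool d [0.0088 0.0007 0.002 ] press now [-0.1368  0.0007] z 0.034 yawerr 0.001 F [ 2.4 -2.2  2.6] t 4.8
```

Request:
creep_tool --increments '{"moves": [[0.07,0.0067,0,0,0],[0.07,0.0067,0,0,0],[0.07,0,0,0,0]]}'

```text
time: 5.07
tool_pos: [0.5609, -0.0216, 0.0339]
ee_rot: [3.141, 0.001, 1.852]
wrist_force: [2.4, -3.8, 2.9]
width: 0.07
finger_force: 2.2
```

```bash
python3 go.py -0.128 0 0.032
```

```text
target [ 0.5602 -0.0159  0.032 ] tool d [0.0057 0.0009 0.0018] press now [-0.1337  0.0009] z 0.0339 yawerr 0.0004 F [ 2.4 -3.8  2.9] t 5.1
```

Pushing takes about 4 N. I'll continue in small steps until the force jumps at the stop.

Scaled: 0.002 m / 0.3 = 0.0067.

Request:
creep_tool --increments '{"moves": [[0.07,0.0067,0,0,0],[0.07,0.0067,0,0,0],[0.07,0,0,0,0]]}'

```text
time: 5.32
tool_pos: [0.5598, -0.0186, 0.0338]
ee_rot: [3.141, 0.002, 1.852]
wrist_force: [2.1, -6.9, 3.7]
width: 0.0701
finger_force: 3.2
```

```bash
python3 go.py -0.128 0 0.032
```

```text
target [ 0.5602 -0.0159  0.032 ] tool d [0.0025 0.0011 0.0018] press now [-0.1305  0.0011] z 0.0338 yawerr 0.0001 F [ 2.1 -6.9  3.7] t 5.3
```

Request:
creep_tool --increments '{"moves": [[0.07,0.005,0,0,0],[0.07,0.005,0,0,0],[0.07,0,0,0,0]]}'

```text
time: 5.57
tool_pos: [0.5596, -0.0186, 0.0339]
ee_rot: [3.141, 0.008, 1.851]
wrist_force: [2.1, -12.0, 2.6]
width: 0.0702
finger_force: 6.2
```

```bash
python3 go.py -0.128 0 0.032
```

```text
target [ 0.5602 -0.0159  0.032 ] tool d [0.0025 0.0013 0.0019] press now [-0.1305  0.0013] z 0.0339 yawerr -0.0009 F [  2.1 -12.    2.6] t 5.6
```

Scaled: 0.0015 m / 0.3 = 0.005.

Request:
creep_tool --increments '{"moves": [[0.07,0.005,0,0,0],[0.07,0,0,0,0]]}'

```text
time: 5.73
tool_pos: [0.5594, -0.0185, 0.0339]
ee_rot: [3.141, 0.01, 1.85]
wrist_force: [2.8, -14.9, 0.6]
width: 0.0701
finger_force: 7.7
```

```bash
python3 go.py -0.128 0 0.032
```

```text
target [ 0.5602 -0.0159  0.032 ] tool d [0.0024 0.0015 0.0019] press now [-0.1304  0.0015] z 0.0339 yawerr -0.0015 F [  2.8 -14.9   0.6] t 5.7
```

Scaled: 0.002 m / 0.3 = 0.0067.

Request:
creep_tool --increments '{"moves": [[0.07,0.0067,0,0,0],[0.07,0.0067,0,0,0],[0.07,0,0,0,0]]}'

```text
time: 5.98
tool_pos: [0.5589, -0.0185, 0.0341]
ee_rot: [-3.141, 0.018, 1.849]
wrist_force: [4.0, -23.4, -0.2]
width: 0.0703
finger_force: 11.9
```

```bash
python3 go.py -0.128 0 0.032
```

```text
target [ 0.5602 -0.0159  0.032 ] tool d [0.0023 0.0019 0.0021] press now [-0.1302  0.0019] z 0.0341 yawerr -0.0027 F [  4.  -23.4  -0.2] t 6.0
```

Request:
creep_tool --increments '{"moves": [[0.07,-0.0167,0,0,0],[0.07,-0.0333,0,0,0],[0.07,-0.05,0,0,0],[0.07,-0.0667,0,0,0],[0.07,-0.0667,0,0,0],[0.07,-0.0333,0,0,0],[0.07,0,0,-0.1333,0],[0.07,0,0,-0.1333,0],[0.07,0,0,-0.1333,0],[0.07,0,0,-0.1333,0],[0.07,0,0,0,0],[0.07,0,0,0,0]]}'

```text
time: 6.98
tool_pos: [0.5806, -0.0859, 0.1966]
ee_rot: [3.136, 0.002, 1.853]
wrist_force: [-0.9, 0.3, -0.5]
width: 0.0698
finger_force: 0.0
```

```bash
python3 go.py -0.205 0 0.2
python3 - <<'E'
from bench import *
import cv2,numpy as np
s=snapshot("wrist");cv2.imwrite("pics/w2.png",s["color"]);np.savez("w2.npz",**s)
E
```

```text
target [ 0.5815 -0.0898  0.2   ] tool d [-0.004  -0.0002 -0.0033] press now [-2.01e-01 -2.00e-04] z 0.1966 yawerr 0.0014 F [-0.9  0.3 -0.5] t 7.0
```

View pics/w2.png

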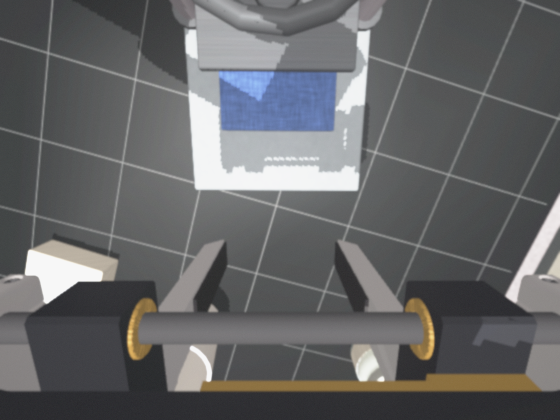

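The book's front edge is now level at row 131 (columns 220–336) and parallel to the bed edge at row 190. I'll check the distance, then rise and approach the knob.

Scaled: -0.025 m / 0.3 = -0.0833, 0.02 m / 0.3 = 0.0667.

```bash
python3 - <<'E'
from h import *
s=dict(np.load("w2.npz"));p=np.load("press.npy")
for n,u,v,z in [("bedL",195,190,.022),("bedR",359,190,.022),("bookL",220,131,.051),("bookR",336,131,.051)]:
    print(n,w2l(p,ray(s,u,v,z)).round(4))
E
```

```text
bedL [-0.1897  0.1024]
bedR [-0.1897 -0.0963]
bookL [-0.1215  0.0632]
bookR [-0.1213 -0.0595]
```

Request:
creep_tool --increments '{"moves": [[0.06,0,0,-0.0833,0],[0.06,0,0,-0.0833,0],[0.06,0,0,-0.0833,0],[0.06,0,0,-0.0833,0],[0.06,0.0833,0,0,0],[0.06,0.0833,0,0,0],[0.06,0.0833,0,0,0],[0.06,0.0833,0,0,0],[0.06,0.0667,0,0,0],[0.06,0,0,0,0],[0.06,0,0,0,0]]}'

```text
time: 7.95
tool_pos: [0.5449, 0.0299, 0.2907]
ee_rot: [-3.137, -0.002, 1.855]
wrist_force: [0.1, -0.1, 0.1]
width: 0.0599
finger_force: 0.0
```

```bash
python3 go.py 0.0577 0.0292 0.28
python3 - <<'E'
from bench import *
import cv2,numpy as np
s=snapshot("wrist");cv2.imwrite("pics/w3.png",s["color"]);np.savez("w3.npz",**s)
from h import *
p=np.load("press.npy"); print(proj(s,l2w(p,[[.0577,.0292,.245],[0,0,.2]])))
E
```

```text
target [0.4806 0.1545 0.28  ] tool d [ 0.1375 -0.0268  0.0111] press now [-0.0798  0.002 ] z 0.2907 yawerr 0.0028 F [ 0.1 -0.1  0.1] t 8.0
[[241.79344077  40.42154348]
 [283.69674071 130.04816405]]
```

View pics/w3.png

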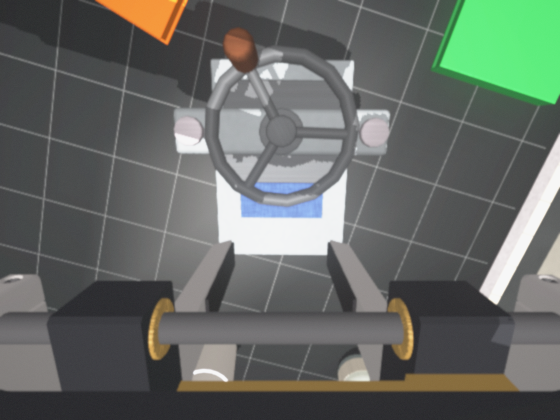

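Scaled: 0.023 m / 0.3 = 0.0767, 0.0225 m / 0.3 = 0.075.

```bash
python3 -c "
from h import *
p=np.load('press.npy');p[:2]=l2w(p,[0,.0015,0])[0][:2];np.save('press.npy',p);print(p)"
```

```text
[0.52321242 0.10670938 1.85181892]
```

Request:
creep_tool --increments '{"moves": [[0.06,0.0767,-0.0157,0,0],[0.06,0.0767,-0.0157,0,0],[0.06,0.0767,-0.0157,0,0],[0.06,0.0767,-0.0157,0,0],[0.06,0.0767,-0.0157,0,0],[0.06,0.075,-0.015,0,0],[0.06,0,0,0,0],[0.06,0,0,0,0]]}'

```text
time: 8.67
tool_pos: [0.4807, 0.1529, 0.2925]
ee_rot: [-3.14, 0.001, 1.853]
wrist_force: [-0.4, 0.3, 0.8]
width: 0.0595
finger_force: 0.0
```

```bash
python3 go.py 0.0577 0.030 0.209
```

```text
target [0.4784 0.1538 0.209 ] tool d [ 0.0016 -0.0019  0.0835] press now [0.0562 0.028 ] z 0.2925 yawerr 0.001 F [-0.4  0.3  0.8] t 8.7
```

Scaled: 0.014 m / 0.3 = 0.0467, 0.0135 m / 0.3 = 0.045.

Request:
creep_tool --increments '{"moves": [[0.06,0.0053,-0.0063,0.0467,0],[0.06,0,0,0.0467,0],[0.06,0,0,0.0467,0],[0.06,0,0,0.0467,0],[0.06,0,0,0.0467,0],[0.06,0,0,0.045,0],[0.06,0,0,0,0],[0.06,0,0,0,0]]}'

```text
time: 9.33
tool_pos: [0.4785, 0.1528, 0.2087]
ee_rot: [-3.139, 0.0, 1.85]
wrist_force: [0.1, -0.2, 0.3]
width: 0.0597
finger_force: 0.0
```

```bash
python3 go.py 0.0577 0.030 0.209
python3 - <<'E'
from bench import *
import cv2,numpy as np
a=snapshot("scene")["color"][130:270,220:360];b=snapshot("wrist")["color"]
cv2.imwrite("pics/w4.png",np.hstack([cv2.resize(a,(400,400)),cv2.resize(b,(400,400))]))
E
```

```text
target [0.4784 0.1538 0.209 ] tool d [ 0.001   0.0002 -0.0003] press now [0.0567 0.0302] z 0.2087 yawerr -0.0015 F [ 0.1 -0.2  0.3] t 9.3
```

View pics/w4.png

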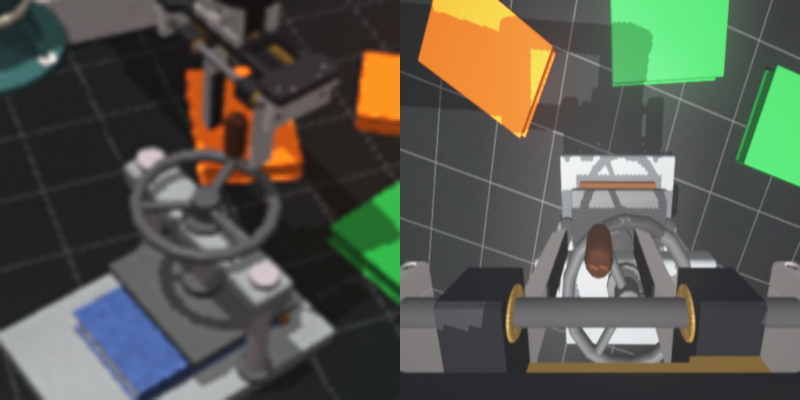

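The knob stands between the two fingers, at (235,130) in the left half and (598,250) in the right half. I'll close on it.

Request:
creep_tool --increments '{"moves": [[0.015,0,0,0,0],[0.015,0,0,0,0],[0.015,0,0,0,0],[0.015,0,0,0,0],[0.015,0,0,0,0],[0.015,0,0,0,0],[0.015,0,0,0,0],[0.015,0,0,0,0]]}'

```text
time: 10.1
tool_pos: [0.4773, 0.154, 0.2101]
ee_rot: [-3.139, 0.0, 1.852]
wrist_force: [-5.1, -1.7, 2.4]
width: 0.0221
finger_force: 30.0
```

```bash
cat > arc.py <<'E'
# python3 arc.py dtheta n : round per-row tool steps clockwise; and the state on the circle
import sys;from h import *;from bench import *
p=np.load("press.npy");o=get_obs();q=w2l(p,o["tool_pos"]);a=np.arctan2(q[1],q[0]);y=p[2];F=o["wrist_force"]
f=w2l([0,0,y],F);er=np.array([np.cos(a),np.sin(a)]);et=np.array([np.sin(a),-np.cos(a)])
print("ang %.3f r %.4f z %.4f t %.1f  F along %.1f radial %.1f z %.1f width %.4f"%(a,np.hypot(*q),o["tool_pos"][2],o["time"],-f@et,f@er,F[2],o["width"]))
d=float(sys.argv[1]);n=int(sys.argv[2]);th=a-d*np.arange(n+1)
P=.065*np.c_[np.cos(th),np.sin(th)];P[0]=q
D=np.diff(P,axis=0);e=o["ee_rot"][2]-y;c,s=np.cos(e),np.sin(e)
for k in D: print("%.4f %.4f"%(c*k[0]+s*k[1],s*k[0]-c*k[1]))
E
python3 arc.py 0.06 10
```

```text
ang 0.489 r 0.0659 z 0.2101 t 10.1  F along 4.9 radial 2.3 z 2.4 width 0.0221
0.0009 0.0039
0.0015 0.0036
0.0013 0.0037
0.0011 0.0037
0.0008 0.0038
0.0006 0.0039
0.0004 0.0039
0.0002 0.0039
-0.0001 0.0039
-0.0003 0.0039
```

Scaled: 0.0039 m / 0.3 = 0.013, 0.0038 m / 0.3 = 0.0127.

Request:
creep_tool --increments '{"moves": [[0.015,0.005,0.012,0,0],[0.015,0.0043,0.0123,0,0],[0.015,0.0037,0.0123,0,0],[0.015,0.0027,0.0127,0,0],[0.015,0.002,0.013,0,0],[0.015,0.0013,0.013,0,0],[0.015,0.0007,0.013,0,0],[0.015,-0.0003,0.013,0,0],[0.015,-0.001,0.013,0,0]]}'

```text
time: 10.85
tool_pos: [0.5071, 0.1703, 0.2101]
ee_rot: [-3.136, -0.003, 1.854]
wrist_force: [-9.7, 1.8, 4.3]
width: 0.0225
finger_force: 30.0
```

```bash
python3 arc.py 0.06 13
```

```text
ang -0.032 r 0.0656 z 0.2101 t 10.8  F along 9.0 radial 4.2 z 4.3 width 0.0225
-0.0008 0.0039
-0.0005 0.0039
-0.0007 0.0038
-0.0009 0.0038
-0.0012 0.0037
-0.0014 0.0036
-0.0016 0.0036
-0.0018 0.0035
-0.0020 0.0033
-0.0022 0.0032
-0.0024 0.0031
-0.0026 0.0029
-0.0028 0.0028
```

Scaled: 0.0039 m / 0.3 = 0.013, 0.0038 m / 0.3 = 0.0127.

Request:
creep_tool --increments '{"moves": [[0.015,-0.001,0.013,0,0],[0.015,-0.0017,0.013,0,0],[0.015,-0.0023,0.0127,0,0],[0.015,-0.003,0.0127,0,0],[0.015,-0.004,0.0123,0,0],[0.015,-0.0047,0.012,0,0],[0.015,-0.0053,0.012,0,0],[0.015,-0.006,0.0117,0,0],[0.015,-0.0067,0.011,0,0],[0.015,-0.0073,0.0107,0,0],[0.015,-0.008,0.0103,0,0],[0.015,-0.0087,0.0097,0,0]]}'

```text
time: 11.85
tool_pos: [0.5526, 0.1648, 0.2101]
ee_rot: [-3.136, -0.003, 1.854]
wrist_force: [-9.1, -0.1, 5.6]
width: 0.022
finger_force: 30.0
```

```bash
python3 arc.py 0.04 8
```

```text
ang -0.750 r 0.0651 z 0.2101 t 11.8  F along 8.1 radial -4.2 z 5.6 width 0.0220
-0.0019 0.0018
-0.0019 0.0018
-0.0020 0.0017
-0.0020 0.0016
-0.0021 0.0015
-0.0021 0.0015
-0.0022 0.0014
-0.0023 0.0013
```

Scaled: -0.0025 m / 0.3 = -0.0083, -0.0024 m / 0.3 = -0.008.

Request:
creep_tool --increments '{"moves": [[0.015,-0.007,0.0053,0,0],[0.015,-0.0073,0.005,0,0],[0.015,-0.0073,0.0047,0,0],[0.015,-0.0077,0.0043,0,0],[0.015,-0.008,0.004,0,0],[0.015,-0.008,0.004,0,0],[0.015,-0.0083,0.0037,0,0],[0.015,-0.0083,0.0033,0,0]]}'

```text
time: 12.52
tool_pos: [0.5689, 0.1524, 0.2101]
ee_rot: [-3.141, -0.007, 1.856]
wrist_force: [-5.0, 6.9, 2.9]
width: 0.0224
finger_force: 30.0
```

```bash
python3 arc.py 0.04 8
```

```text
ang -1.066 r 0.0647 z 0.2101 t 12.5  F along 8.4 radial 1.3 z 2.9 width 0.0224
-0.0021 0.0015
-0.0024 0.0011
-0.0024 0.0010
-0.0024 0.0009
-0.0025 0.0008
-0.0025 0.0007
-0.0025 0.0006
-0.0025 0.0005
```

Scaled: -0.0026 m / 0.3 = -0.0087, -0.0025 m / 0.3 = -0.0083.

Request:
creep_tool --increments '{"moves": [[0.015,-0.008,0.0037,0,0],[0.015,-0.0083,0.003,0,0],[0.015,-0.0083,0.0027,0,0],[0.015,-0.0083,0.0023,0,0],[0.015,-0.0087,0.002,0,0],[0.015,-0.0087,0.0017,0,0]]}'

```text
time: 13.02
tool_pos: [0.5784, 0.1399, 0.2101]
ee_rot: [3.14, -0.007, 1.856]
wrist_force: [-2.6, 8.6, 1.8]
width: 0.0227
finger_force: 30.0
```

```bash
python3 arc.py 0.04 7
```

```text
ang -1.311 r 0.0644 z 0.2101 t 13.0  F along 8.8 radial 2.2 z 1.8 width 0.0227
-0.0024 0.0012
-0.0026 0.0005
-0.0026 0.0004
-0.0026 0.0003
-0.0026 0.0002
-0.0026 0.0001
-0.0026 -0.0000
```

Scaled: -0.0026 m / 0.3 = -0.0087, 0.0006 m / 0.3 = 0.002.

Request:
creep_tool --increments '{"moves": [[0.015,-0.0087,0.002,0,0],[0.015,-0.0087,0.0017,0,0],[0.015,-0.0087,0.001,0,0],[0.015,-0.0087,0.0007,0,0],[0.015,-0.0087,0.0003,0,0],[0.015,-0.0087,0,0,0]]}'

```text
time: 13.52
tool_pos: [0.5847, 0.1254, 0.2102]
ee_rot: [3.139, -0.007, 1.856]
wrist_force: [-2.8, 8.1, 1.7]
width: 0.0218
finger_force: 30.0
```

```bash
python3 arc.py 0.04 7
```

```text
ang -1.556 r 0.0643 z 0.2102 t 13.5  F along 8.5 radial -0.3 z 1.7 width 0.0218
-0.0026 0.0007
-0.0026 -0.0001
-0.0026 -0.0002
-0.0026 -0.0003
-0.0026 -0.0004
-0.0025 -0.0005
-0.0025 -0.0006
```

Scaled: -0.0026 m / 0.3 = -0.0087, -0.0025 m / 0.3 = -0.0083.

Request:
creep_tool --increments '{"moves": [[0.015,-0.0087,-0.0003,0,0],[0.015,-0.0087,-0.001,0,0],[0.015,-0.0087,-0.0013,0,0],[0.015,-0.0087,-0.0017,0,0],[0.015,-0.0083,-0.002,0,0],[0.015,-0.0083,-0.0023,0,0]]}'

```text
time: 14.02
tool_pos: [0.5872, 0.1109, 0.2102]
ee_rot: [3.137, -0.009, 1.857]
wrist_force: [0.2, 11.7, 1.3]
width: 0.0222
finger_force: 30.0
```

```bash
python3 arc.py 0.04 7
```

```text
ang -1.787 r 0.0641 z 0.2102 t 14.0  F along 11.6 radial 1.0 z 1.3 width 0.0222
-0.0027 0.0002
-0.0025 -0.0007
-0.0025 -0.0008
-0.0024 -0.0009
-0.0024 -0.0010
-0.0024 -0.0011
-0.0023 -0.0012
```

The force is rising, so the platen is bearing on the book. I'll switch to short steps now.

Scaled: -0.0013 m / 0.3 = -0.0043, -0.0004 m / 0.3 = -0.0013.

Request:
creep_tool --increments '{"moves": [[0.015,-0.0043,-0.0013,0,0],[0.015,-0.0043,-0.0013,0,0]]}'

```text
time: 14.18
tool_pos: [0.5873, 0.1085, 0.2102]
ee_rot: [3.137, -0.009, 1.857]
wrist_force: [0.8, 11.1, 1.2]
width: 0.0222
finger_force: 30.0
```

```bash
python3 arc.py 0.02 2
```

```text
ang -1.824 r 0.0641 z 0.2102 t 14.2  F along 11.1 radial 1.1 z 1.2 width 0.0222
-0.0015 0.0005
-0.0012 -0.0004
```

Scaled: -0.0013 m / 0.3 = -0.0043, -0.0005 m / 0.3 = -0.0017.

Request:
creep_tool --increments '{"moves": [[0.015,-0.0043,-0.0017,0,0],[0.015,-0.0043,-0.0017,0,0],[0.015,-0.0043,-0.0017,0,0]]}'

```text
time: 14.43
tool_pos: [0.5873, 0.1048, 0.2102]
ee_rot: [3.136, -0.01, 1.858]
wrist_force: [0.8, 13.0, 0.4]
width: 0.022
finger_force: 30.0
```

```bash
python3 arc.py 0.02 2
```

```text
ang -1.881 r 0.0641 z 0.2102 t 14.4  F along 13.1 radial 0.4 z 0.4 width 0.0220
-0.0015 0.0004
-0.0012 -0.0004
```

Scaled: -0.0012 m / 0.3 = -0.004, -0.0005 m / 0.3 = -0.0017.

Request:
creep_tool --increments '{"moves": [[0.015,-0.004,-0.0017,0,0]]}'

```text
time: 14.52
tool_pos: [0.5872, 0.1037, 0.2102]
ee_rot: [3.135, -0.01, 1.858]
wrist_force: [1.3, 13.2, 0.5]
width: 0.022
finger_force: 30.0
```

```bash
python3 arc.py 0.02 2
```

```text
ang -1.899 r 0.0641 z 0.2102 t 14.5  F along 13.2 radial 0.7 z 0.5 width 0.0220
-0.0015 0.0004
-0.0012 -0.0005
```

The force is firm at 13.2 N. Before opening, I'll take the arm's load off the knob.

Scaled: 0.0012 m / 0.3 = 0.004, 0.0005 m / 0.3 = 0.0017.

Request:
creep_tool --increments '{"moves": [[0.015,0.004,0.0017,0,0],[0.015,0.004,0.0017,0,0],[0.015,0,0,0,0]]}'

```text
time: 14.77
tool_pos: [0.5872, 0.1036, 0.2102]
ee_rot: [3.138, -0.005, 1.856]
wrist_force: [0.5, 5.8, 0.5]
width: 0.0222
finger_force: 30.0
```

```bash
python3 arc.py 0.02 1
```

```text
ang -1.900 r 0.0641 z 0.2102 t 14.8  F along 5.8 radial 0.2 z 0.5 width 0.0222
-0.0015 0.0004
```

Scaled: 0.001 m / 0.3 = 0.0033, 0.0006 m / 0.3 = 0.002.

Request:
creep_tool --increments '{"moves": [[0.015,0.0033,0.0013,0,0],[0.015,0.002,0.001,0,0],[0.015,0,0,0,0],[0.06,0,0,0,0],[0.06,0,0,0,0],[0.06,0,0,0,0],[0.06,0,0,0,0],[0.06,0,0,0,0],[0.06,0,0,0,0]]}'

```text
time: 15.52
tool_pos: [0.5868, 0.1014, 0.2099]
ee_rot: [-3.141, 0.0, 1.852]
wrist_force: [0.0, 0.4, -0.6]
width: 0.0584
finger_force: 0.0
```

```bash
python3 arc.py 0.02 1
```

```text
ang -1.935 r 0.0638 z 0.2099 t 15.5  F along 0.4 radial -0.0 z -0.6 width 0.0584
-0.0016 0.0006
```

Request:
creep_tool --increments '{"moves": [[0.06,0,0,-0.0333,0],[0.06,0,0,-0.0667,0],[0.06,0,0,-0.0667,0],[0.06,0,0,-0.0667,0],[0.06,0,0,-0.0667,0],[0.06,-0.0833,0,0,0],[0.06,-0.1,0,0,0],[0.06,-0.1,0,0,0],[0.06,-0.1,0,0,0],[0.06,-0.1,0,0,0],[0.06,0,0,0,0],[0.06,0,0,0,0]]}'

```text
time: 16.52
tool_pos: [0.6272, -0.0389, 0.3001]
ee_rot: [-3.141, -0.0, 1.85]
wrist_force: [-0.2, -0.5, -0.0]
width: 0.0597
finger_force: 0.0
```

```bash
python3 - <<'E'
from bench import *
import cv2,numpy as np
a=snapshot("scene")["color"];b=snapshot("wrist")["color"]
cv2.imwrite("pics/w5.png",np.hstack([cv2.resize(a[165:305,205:345],(400,400)),cv2.resize(b,(400,300)).repeat(1,0)[:300] if 0 else cv2.resize(b,(400,400))]))
E
```

```text
(no output)
```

View pics/w5.png

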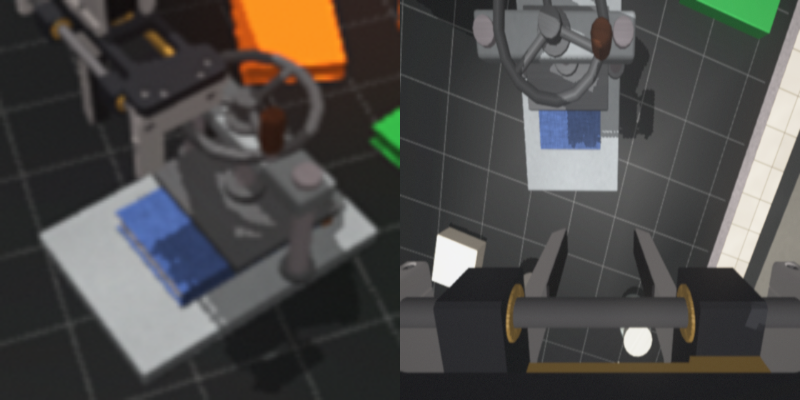

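The platen sits on the squared book (front edge at row 149 in the right half), the knob rests at (600,38), and the gripper is clear of everything. I'll hand in.

```bash
python3 -c "
from bench import *
print(close_job())"
```

```text
the job is handed in; nothing more can be done
None
```

The book is square against the back stop, the handwheel is wound until the knob took about 13 N, and the knob is released with the gripper clear; I handed the job in at about 16.6 s on the robot's clock, and no verdict came back.

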